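Unlock the special-tool case by its wheel lock

ROBOT

A 6-joint arm with a two-finger parallel gripper is mounted at the origin on the work surface. World frame = base frame: x ahead of the robot, y to its left, z up, the work surface at z = 0. Lengths are in m, angles in rad, forces in N, time in s.
With the tool pointing down it reaches from about 0.275 to 0.85 m from the base axis. Payload 19 kg.
Tool frame: the origin (TCP) lies midway between the tips of the shut fingers; the grasp point (between the pads) lies 19 mm behind it; z points along the fingers, y is the line along which they close (so a half turn about z gives the same grasp; the last joint's range is limited). The gripper opens to 85 mm and grips with 20 to 120 N. Pads are 22 mm wide; open, the fingers measure 114 mm over their backs; the gripper's body (76 mm by 85 mm) begins 54 mm behind the grasp point. The pads swing forward as they close: fully open they stand 13 mm farther back than shut.
Start: joints at [1.15, 0.15, 1.437, -0, 1.554, -0.134], TCP at [0.163, 0.551, 0.231] pointing down, gripper open.
Joint ranges: [-2.8, 2.8], [-0.68, 2.1], [0.12, 2.68], [-1.39, 4.53], [0.16, 2.79], [-2.81, 2.81]. Speed limits (rad/s): [1.89, 1.89, 2.22, 3.01, 3.01, 3.01].

INTERFACE

Orientations are given as a rotation vector (axis times angle).
In Python, from workcell import move_to, servo_line, move_j, ungrasp, clamp, dwell, ik, state, capture, IKError, close_job, boxes_of, spot_point gives the robot as it stands. The module is installed in compiled form; this text tells all that it offers. Calls block until the motion is done:
- move_to(position, orientation): joint-space move of the TCP to a pose.
- servo_line(position, orientation=None, feed=0.15): straight line of the TCP; orientation=None keeps the orientation; feed is the mean speed in m/s.
- move_j(angles): joint-space move.
- ungrasp() and clamp(strength=None): open the fingers fully, or close them until they stop; strength is the grip in N (None keeps the last).
- dwell(seconds).
- ik(position, orientation): joint angles nearest the present ones, or None.
- state(): the state.
- capture(name): name is "scene" or "side" or "wrist"; returns a dict with "pixels" (384x512x3 uint8, red, green, blue), "intrinsics" (3x3 intrinsics, pixels), "k1" (the pictures are not rectified: a ray, as slopes to the right and down, at radius r is drawn at 1 + k1 r^2 times it, then the intrinsics apply), "world_from_camera" (4x4, takes a point from camera to world coordinates); the wrist camera has in their place "tool_from_camera" (4x4, takes a point from camera to tool coordinates, whose origin is the TCP and whose axes are the flange's). Camera axes: x right, y down, z forward; pixel columns grow to the right and rows downward; lengths in m; the calibration is good to about 2 mm. A picture is of the moment at which its call begins: read the wrist's pose just before it. There is no depth.
A pose or a line that the arm cannot do raises IKError and nothing moves.
- close_job(): hands the job in; it is judged then, once.
Trained networks look in the newest picture that a camera, given by its name, has taken for a name from the list of things; names that differ only in an ending like _2 or _b are one class to them, and where a whole thing is asked for, a point or a joint stands for the part that bears it (a point fixed in the world has none). Each returns a list of dicts, best first, with "confidence" (0 to 1); they miss things now and then, are a little off and sometimes report something else, mostly with a low value. They report only what shows in the picture. A call takes as long as a camera call.
- boxes_of(camera, label): "rect" ([left, top, width, height] in pixels, round what is visible of it).
- spot_point(camera, label): "position" ([column, row] in pixels: a listed point, or the origin of a listed thing).
The state is a dict: "time": time; "joints": joint angles; "joint_vel": joint speeds; "joint_torque": joint torques, N m; "eef_pos": TCP position; "tcp_rot": TCP orientation; "ft_force": force on the tool from outside, world axes, zero at the start; "wrist_torque": the same for the moment, N m; "grip_width": opening from 0.0 (shut) to 1.0 (fully open); "gripper_force": force on a finger pad.
Only numpy, scipy, OpenCV 4.12 (cv2) and the standard library are available. Lean on these libraries where they do the work, as an engineer would, in place of code of your own. Each camera call takes 0.05 s, during which the arm holds its last target. There are 200 camera calls.

TASK

Unlock the red tool case on the bench: roll the three number wheels of its lock, one at a time and without turning their neighbours, until they show 4, 7, 2 from left to right as the robot sees them, each number squarely at its index ticks; then slide the steel bolt tab all the way towards the wheels and leave it there. Press gently, never harder than 20 N on the case or its lock, and leave the other things on the bench and on the case where they are.

Things in the scene. Friction and masses are not known exactly. Their poses are not given: they have to be found in the camera images.
- case: Red steel case fixed to the bench, 240 (x) x 400 (y) x 90 mm high. Origin: centre of its underside. x points away from the robot, y to its left; yaw up to 0.3 rad. On the lid an aluminium lock housing, 100 (x) x 260 (y) mm, centred at x -60, y 0, flat top 125 mm above the bench. Three black wheels with white numerals stand 3 to 9 mm out of it, in a row along y; the bolt tab is to their right.
- wheel_left (a joint): Angle of the left wheel, rad. Numeral k is at the ticks at 0.628 x k (4 at 2.513); grows as the crown rolls away from the robot (case +x). Stops at -0.30 and 5.95: no rolling from 9 to 0. Radius 25 mm, 14 wide, axle along case y; no clicks; stiff (3 N at the rim), stays where left. Sprung axle, gives 1 mm per 10 N. Press on the crown and drag along case x: 25 mm is 1 rad if it does not slip.
- top_left (a point): Nominal crown of the left wheel, on its centre line, 131 mm above the bench, 6 mm above the housing top, at case x -60, y +50 mm; axes as the case. The real crown stands up to 3 mm higher or lower, differently for each wheel: feel for it. Two black index ticks beside it; numerals 9 mm high, their tops away from the robot. Wheels are 40 mm apart centre to centre, with 26 mm of flat housing between.
- wheel_middle (a joint): Angle of the middle wheel, rad. Numeral k is at the ticks at 0.628 x k (7 at 4.398); grows as the crown rolls away from the robot (case +x). Stops at -0.30 and 5.95: no rolling from 9 to 0. Radius 25 mm, 14 wide, axle along case y; no clicks; stiff (3 N at the rim), stays where left. Sprung axle, gives 1 mm per 10 N. Press on the crown and drag along case x: 25 mm is 1 rad if it does not slip.
- top_middle (a point): Nominal crown of the middle wheel, on its centre line, 131 mm above the bench, 6 mm above the housing top, at case x -60, y +10 mm; axes as the case. The real crown stands up to 3 mm higher or lower, differently for each wheel: feel for it. Two black index ticks beside it; numerals 9 mm high, their tops away from the robot. Wheels are 40 mm apart centre to centre, with 26 mm of flat housing between.
- wheel_right (a joint): Angle of the right wheel, rad. Numeral k is at the ticks at 0.628 x k (2 at 1.257); grows as the crown rolls away from the robot (case +x). Stops at -0.30 and 5.95: no rolling from 9 to 0. Radius 25 mm, 14 wide, axle along case y; no clicks; stiff (3 N at the rim), stays where left. Sprung axle, gives 1 mm per 10 N. Press on the crown and drag along case x: 25 mm is 1 rad if it does not slip.
- top_right (a point): Nominal crown of the right wheel, on its centre line, 131 mm above the bench, 6 mm above the housing top, at case x -60, y -30 mm; axes as the case. The real crown stands up to 3 mm higher or lower, differently for each wheel: feel for it. Two black index ticks beside it; numerals 9 mm high, their tops away from the robot. Wheels are 40 mm apart centre to centre, with 26 mm of flat housing between.
- bolt (a joint): Travel of the bolt tab (m) towards the wheels (case +y): 0 as found, 0.020 at its end stop, fully open. About 3 N of friction; it stays where it is left. Inside the lock its teeth jam hard against the wheels' discs after some 2 mm unless every wheel stands within about 0.15 rad of its code number.
- bolt_tab (a point): Middle of the top of the steel bolt tab, an upright block 30 (x) x 10 (y) x 16 mm high on the housing top; the point is 141 mm above the bench and moves with the tab. As found at case x -60 mm, y -95 mm. Push its face that looks away from the wheels; the housing ends at case y -130 mm.
- socket: Loose steel socket, ring 32 mm across and 32 mm high, standing on the case lid behind the lock. Leave alone. Origin: centre of its underside.
- bearing: Loose steel bearing, ring 52 mm across and 15 mm high, lying on the case lid behind the lock. Leave alone. Origin: centre of its underside.
- screwdriver: Screwdriver lying on the bench to the right of the case. Leave alone.
- hammer: Hammer lying on the bench to the left of the case. Leave alone.
- oil_bottle: White oil bottle, 60 mm across, 170 mm high, on the bench to the left. Leave alone. Origin: centre of its underside.
- spanner: Steel spanner lying on the bench to the right. Leave alone.
- grease_tin: Steel grease tin, 64 mm across, 60 mm high, on the bench to the right. Leave alone. Origin: centre of its underside.

How it is judged:
On the way, in this order (a step that is already met when the one before it is completed fails the run):
1. all three wheels show the code, the bolt not yet slid (value of joint wheel_left between 2.383 and 2.643 rad and value of joint wheel_middle between 4.268 and 4.528 rad and value of joint wheel_right between 1.127 and 1.387 rad and value of joint bolt below 0.004 m), for 0.2 s.
2. the bolt is slid fully open (value of joint bolt above 0.0175 m), for 0.2 s.
At the end, for the whole second after the job is handed in: The wheels show 4, 7, 2, each within 0.13 rad (a fifth of a number), and the bolt tab stands at least 17.5 mm of its 20 mm along, untouched (value of joint wheel_left between 2.383 and 2.643 rad and value of joint wheel_middle between 4.268 and 4.528 rad and value of joint wheel_right between 1.127 and 1.387 rad and value of joint bolt above 0.0175 m and linear speed of case below 0.01 m/s).
It fails at once if two wheels are turned at the same time (((velocity of joint wheel_left above 0.5 rad/s or velocity of joint wheel_left below -0.5 rad/s) and (velocity of joint wheel_middle above 0.5 rad/s or velocity of joint wheel_middle below -0.5 rad/s)) or ((velocity of joint wheel_middle above 0.5 rad/s or velocity of joint wheel_middle below -0.5 rad/s) and (velocity of joint wheel_right above 0.5 rad/s or velocity of joint wheel_right below -0.5 rad/s)) or ((velocity of joint wheel_left above 0.5 rad/s or velocity of joint wheel_left below -0.5 rad/s) and (velocity of joint wheel_right above 0.5 rad/s or velocity of joint wheel_right below -0.5 rad/s))).
It fails at once if the case or its lock is pressed or pushed harder than 20 N (contact force between any of the fingers, the arm and case above 20 N).
It fails at once if a bystander is moved by more than 20 mm (distance of any of socket, bearing, screwdriver, hammer, oil_bottle, spanner, grease_tin from where it was at the start of the episode above 0.02 m).
It also fails if it takes over 61 s, if anything falls off the work surface, if the arm or the gripper's body presses on something with over 40 N, if the wrist force passes 120 N, or if a joint passes its speed limit or range.

## Working session

There is one attempt and no reset: what is moved stays moved. The work goes in short steps, each a Python script; the robot and the scene stay as the last script left them, time stands still between calls to the robot, and variables do not carry over. Pictures are saved under pics/ and viewed, at most 10 in all, crops included, and the job is handed in when it is done.

```bash
mkdir -p pics; cat > h.py <<'E'
import numpy as np, cv2
from workcell import *
from scipy.spatial.transform import Rotation as R
def pose(c,s=None):
    if 'world_from_camera' in c: return np.array(c['world_from_camera'])
    T=np.eye(4);T[:3,:3]=R.from_rotvec(s['tcp_rot']).as_matrix();T[:3,3]=s['eef_pos'];return T@np.array(c['tool_from_camera'])
def snap(name,fn=None):
    s=state();c=capture(name)
    if fn: cv2.imwrite('pics/'+fn,c['pixels'][:,:,::-1])
    c['T']=pose(c,s);return c
def ray(c,px,z):
    K=np.array(c['intrinsics']);d=np.array([(px[0]-K[0,2])/K[0,0],(px[1]-K[1,2])/K[1,1]]);u=d.copy()
    for _ in range(20): u=d/(1+c['k1']*(u@u))
    v=c['T'][:3,:3]@np.array([u[0],u[1],1]);o=c['T'][:3,3]
    return o+v*(z-o[2])/v[2]
def proj(c,p):
    K=np.array(c['intrinsics']);q=c['T'][:3,:3].T@(np.array(p)-c['T'][:3,3]);u=q[:2]/q[2];u=u*(1+c['k1']*(u@u))
    return np.array([K[0,0]*u[0]+K[0,2],K[1,1]*u[1]+K[1,2]])
E
python3 - <<'E'
from h import *
for n in ['scene','side']:
    c=snap(n,n+'0.png')
    print(n,c['T'][:3,3].round(3))
    for l,z in [('top_left',.131),('top_middle',.131),('top_right',.131),('bolt_tab',.141),('case',0)]:
        for d in spot_point(n,l)[:1]: print(l,d['position'],round(d['confidence'],2),ray(c,d['position'],z).round(4))
s=state();print(s['tcp_rot'],s['time'],s['ft_force'])
E
```

```text
scene [1.218 0.629 1.45 ]
top_left [240.3, 187.4] 0.93 [ 0.5552 -0.0213  0.131 ]
top_middle [228.7, 181.6] 0.65 [ 0.5631 -0.0717  0.131 ]
top_right [219.2, 178.5] 0.91 [ 0.5753 -0.1086  0.131 ]
bolt_tab [208.3, 171.9] 0.53 [ 0.584  -0.1554  0.141 ]
case [224.6, 211.4] 0.73 [ 0.6144 -0.0573  0.    ]
side [ 0.807 -0.986  1.018]
top_left [268.7, 194.8] 0.71 [ 0.5405 -0.0164  0.131 ]
top_middle [270.3, 206.5] 0.57 [ 0.5592 -0.0624  0.131 ]
top_right [271.1, 218.6] 0.65 [ 0.5753 -0.1082  0.131 ]
bolt_tab [269.8, 230.4] 0.54 [ 0.5874 -0.1616  0.141 ]
case [287.5, 246.2] 0.72 [ 0.6203 -0.0744  0.    ]
[-4.48963229e-01 -3.10932390e+00  1.78564957e-04] 0.6 [-0.80707458  0.36334127 -1.10452551]
```

View pics/scene0.png

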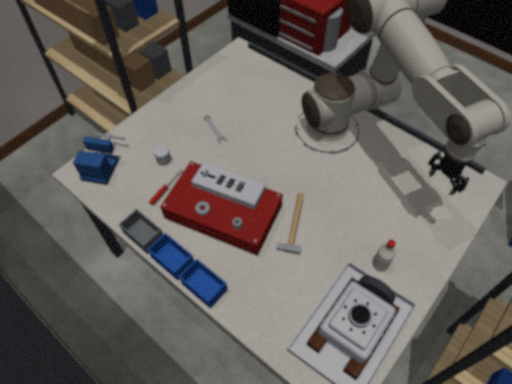

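```bash
cat >> h.py <<'E'
def down(yaw,flip=True):
    x=np.array([np.cos(yaw),np.sin(yaw),0])*(-1 if flip else 1);z=np.array([0,0,-1.]);y=np.cross(z,x)
    return R.from_matrix(np.c_[x,y,z]).as_rotvec()
E
python3 - <<'E'
from h import *
clamp(20)
for f in (True,False):
    q=ik([.53,-.075,.30],down(.25,f)); print(f,q)
c=snap('wrist'); print(np.array(c['tool_from_camera']).round(3),c['k1'],c['intrinsics'])
move_to([.53,-.075,.30],down(.25,True))
c=snap('wrist','w1.png')
for l,z in [('top_left',.131),('top_middle',.131),('top_right',.131),('bolt_tab',.141),('case',0)]:
    for d in spot_point('wrist',l)[:1]: print(l,d['position'],round(d['confidence'],2),ray(c,d['position'],z).round(4))
s=state();print(s['time'],s['ft_force'],s['eef_pos'])
E
```

```text
True [-2.84549152e-01  5.33344910e-02  1.40703224e+00 -4.44089210e-16
  1.68122592e+00 -2.10534548e+00]
False [-2.84549152e-01  5.33344910e-02  1.40703224e+00 -4.44089210e-16
  1.68122592e+00  1.03624717e+00]
[[ 0.001 -0.958 -0.287  0.073]
 [ 1.     0.001  0.     0.001]
 [ 0.    -0.287  0.958 -0.143]
 [ 0.     0.     0.     1.   ]] -0.05288549028172484 [[298.70481084   0.         250.87839626]
 [  0.         298.70481084 189.41611292]
 [  0.           0.           1.        ]]
top_left [287.6, 196.0] 0.76 [ 0.5472 -0.0276  0.131 ]
top_middle [251.1, 199.4] 0.93 [ 0.561  -0.0654  0.131 ]
top_right [217.8, 200.0] 0.74 [ 0.5709 -0.1008  0.131 ]
bolt_tab [153.4, 206.7] 0.9 [ 0.5922 -0.1664  0.141 ]
case [248.2, 206.6] 0.78 [ 0.6164 -0.0558  0.    ]
4.3 [ 0.4750872  -1.02369347  0.33896176] [ 0.53002749 -0.0747709   0.30000726]
```

View pics/w1.png

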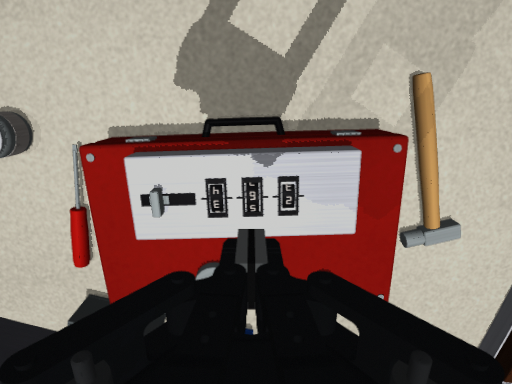

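```bash
python3 - <<'E'
from h import *
s=state();o=R.from_rotvec(s['tcp_rot']).as_matrix()
c=snap('wrist');im=c['pixels']
hsv=cv2.cvtColor(im,cv2.COLOR_RGB2HSV)
m=((hsv[:,:,1]<70)&(hsv[:,:,2]>110)).astype(np.uint8); 
m[:,:115]=0;m[:,375:]=0;m[:146]=0;m[245:]=0
m=cv2.morphologyEx(m,cv2.MORPH_OPEN,np.ones((3,3)))
m=cv2.morphologyEx(m,cv2.MORPH_CLOSE,np.ones((45,45)))
n,l,st,_=cv2.connectedComponentsWithStats(m);i=1+np.argmax(st[1:,4]);print(st[i])
cs=max(cv2.findContours((l==i).astype(np.uint8),0,2)[0],key=cv2.contourArea)
P=np.array([ray(c,p,.125)[:2]*1000 for p in cs[:,0,:].astype(float)],np.float32)
r=cv2.minAreaRect(P);print(r)
b=cv2.boxPoints(r)/1000
v=im.copy()
for p in b: cv2.circle(v,tuple(int(t) for t in proj(c,[*p,.125])),3,(0,255,0),1)
cv2.imwrite('pics/fit.png',cv2.resize(v[130:260,100:380],None,fx=2.8,fy=2.8)[:,:,::-1])
E
```

```text
[  125   150   237    90 19126]
((561.9349975585938, -74.38174438476562), (98.88146209716797, 258.1566467285156), 16.173656463623047)
```

View pics/fit.png

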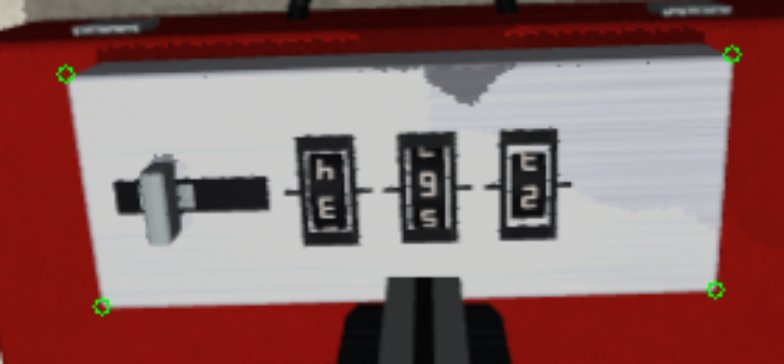

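```bash
cat >> h.py <<'E'
YAW=.282; C=np.array([.563,-.0745]); ex=np.array([np.cos(YAW),np.sin(YAW)]); ey=np.array([-ex[1],ex[0]])
O=down(YAW); WY={'L':.05,'M':.01,'R':-.03}
def W(dx,y,z): return [*(C+ex*dx+ey*y),z]     # dx from wheel row, y case
def look(fn,z=.15):
    c=snap('wrist'); rows=[]
    for k in 'LMR':
        a=np.linspace(.75,-.75,240)   # top of strip = away from robot
        ys=np.linspace(.016,-.016,128)
        mp=np.array([[proj(c,W(.025*np.sin(t),WY[k]+y,.106+.025*np.cos(t)) if abs(y)<.0075 else W(.025*t,WY[k]+y,.125)) for y in ys] for t in a],np.float32)
        s=cv2.remap(c['pixels'],mp[...,0],mp[...,1],cv2.INTER_CUBIC)
        rows.append(cv2.copyMakeBorder(s,0,0,2,2,cv2.BORDER_CONSTANT,value=(0,255,0)))
    v=np.hstack(rows)[:,:,::-1]; v=cv2.resize(v,None,fx=1.9,fy=2.3)
    for i in range(-7,8): cv2.line(v,(0,int(276-i*.1/.75*276)),(8 if i else 16,int(276-i*.1/.75*276)),(0,0,255),1)
    cv2.imwrite('pics/'+fn,v); cv2.imwrite('pics/raw_'+fn,c['pixels'][:,:,::-1])
    return c
E
python3 - <<'E'
from h import *
move_to(W(.073,.01,.2),O); servo_line(W(.073,.01,.15),feed=.1)
look('u1.png'); s=state(); print(s['time'],s['ft_force'],s['joints'])
E
```

```text
5.6833 [-0.61312832  1.67262811  0.22651808] [-1.92586775e-01  3.04546529e-01  1.41271118e+00 -1.00469596e-05
  1.42287393e+00 -2.04525101e+00]
```

View pics/u1.png

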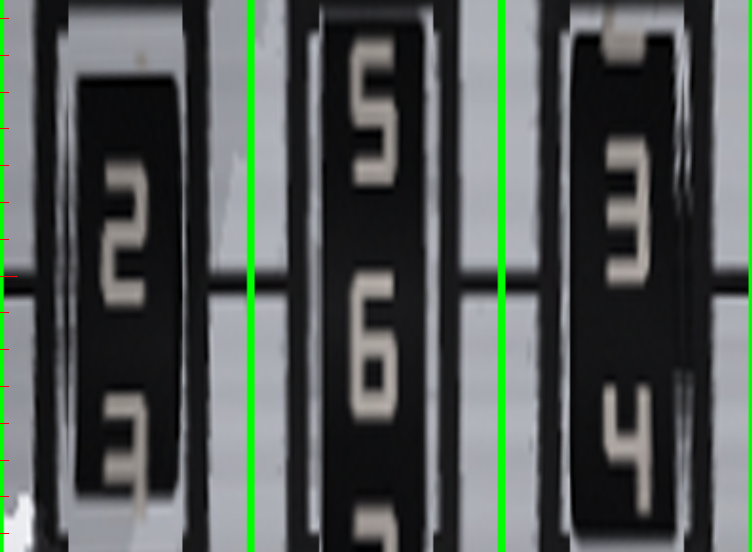

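View pics/raw_u1.png

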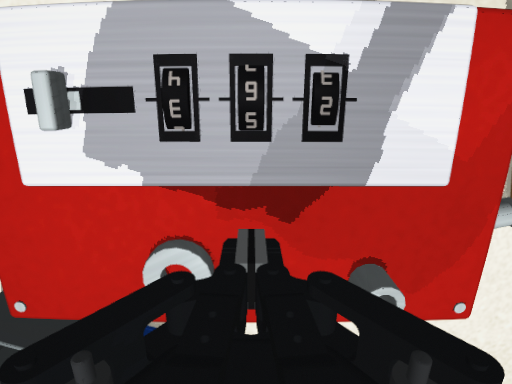

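```bash
cat >> h.py <<'E'
def f(): return np.array(state()['ft_force'])
def stroke(k,x0,x1,ztop=.137,F=9.):
    move_to(W(x0,WY[k],.145),O); servo_line(W(x0,WY[k],ztop),feed=.05); dwell(.1)
    b=f(); z=ztop; zc=None
    while z>.1255:
        z-=.0004; servo_line(W(x0,WY[k],z),feed=.02)
        g=f()-b
        if g[2]>1 and zc is None: zc=z
        if g[2]>F-2: break
    print(k,'contact',zc,'z',round(z,4),g.round(1),'t',round(state()['time'],1))
    n=max(1,int(round(abs(x1-x0)/.002))); log=[]
    for x in np.linspace(x0,x1,n+1)[1:]:
        z+=np.clip((g[2]-F)*.00005,-.0003,.0003)
        servo_line(W(x,WY[k],z),feed=.02); g=f()-b; log.append((round(g[2],1),round(g[:2]@ex,1)))
        if np.linalg.norm(g)>16: print('HIGH');break
    e=(np.array(state()['eef_pos'][:2])-C)@ex
    servo_line(W(x1,WY[k],z+.006),feed=.05)
    print(log,'end x',e.round(4),'t',round(state()['time'],1)); return zc
E
python3 - <<'E'
from h import *
zc=stroke('M',-.005,.005)
move_to(W(.073,.01,.15),O);look('u2.png');print(state()['time'])
E
```

```text
M contact 0.13179999999999986 z 0.131 [-1.7  0.3  7.2] t 10.2
[(np.float64(7.3), np.float64(-2.5)), (np.float64(7.4), np.float64(-2.0)), (np.float64(8.5), np.float64(-1.1)), (np.float64(9.4), np.float64(-2.4)), (np.float64(8.9), np.float64(-0.9))] end x 0.0052 t 11.8
12.2
```

View pics/u2.png

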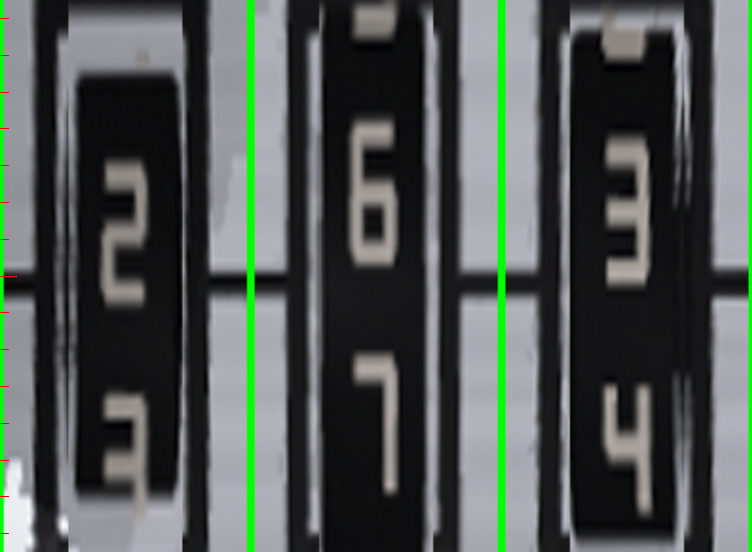

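```bash
python3 - <<'E'
from h import *
stroke('M',-.0047,.0047,.1328)
z=stroke('L',-.007,.007,.1355); stroke('L',-.0069,.0069,z+.001)
z=stroke('R',.0051,-.0051,.1355); stroke('R',.0051,-.0051,z+.001)
move_to(W(.073,.01,.15),O);look('u3.png');print(state()['time'])
E
```

```text
M contact 0.13199999999999998 z 0.1304 [-2.   1.9  9.6] t 14.6
[(np.float64(10.2), np.float64(-1.2)), (np.float64(9.1), np.float64(-1.5)), (np.float64(10.0), np.float64(-1.2)), (np.float64(9.9), np.float64(-1.0)), (np.float64(10.0), np.float64(-1.5))] end x 0.0049 t 16.1
L contact 0.13269999999999993 z 0.1283 [-1.6 -0.4  7.8] t 21.4
[(np.float64(6.9), np.float64(-1.6)), (np.float64(7.9), np.float64(-1.4)), (np.float64(9.2), np.float64(-1.7)), (np.float64(8.6), np.float64(-1.2)), (np.float64(7.9), np.float64(-0.9)), (np.float64(9.1), np.float64(-1.5)), (np.float64(7.7), np.float64(-0.4))] end x 0.0072 t 23.4
L contact 0.1292999999999998 z 0.1281 [-2.2  0.1  7.8] t 27.6
[(np.float64(7.2), np.float64(-1.1)), (np.float64(7.2), np.float64(-1.2)), (np.float64(8.3), np.float64(-1.5)), (np.float64(8.4), np.float64(-0.2)), (np.float64(9.0), np.float64(-1.3)), (np.float64(9.0), np.float64(-0.6)), (np.float64(8.8), np.float64(-0.7))] end x 0.0072 t 29.6
R contact 0.13109999999999988 z 0.1299 [-2.4  1.3  8.3] t 34.0
[(np.float64(7.2), np.float64(1.6)), (np.float64(7.7), np.float64(1.0)), (np.float64(7.9), np.float64(1.2)), (np.float64(9.5), np.float64(0.7)), (np.float64(9.1), np.float64(1.0))] end x -0.0046 t 35.5
R contact 0.13129999999999986 z 0.1301 [-1.6 -0.4  7.4] t 37.5
[(np.float64(6.1), np.float64(-0.0)), (np.float64(6.3), np.float64(1.7)), (np.float64(7.7), np.float64(1.7)), (np.float64(7.7), np.float64(1.8)), (np.float64(8.8), np.float64(0.4))] end x -0.0046 t 39.0
39.5083
```

View pics/u3.png

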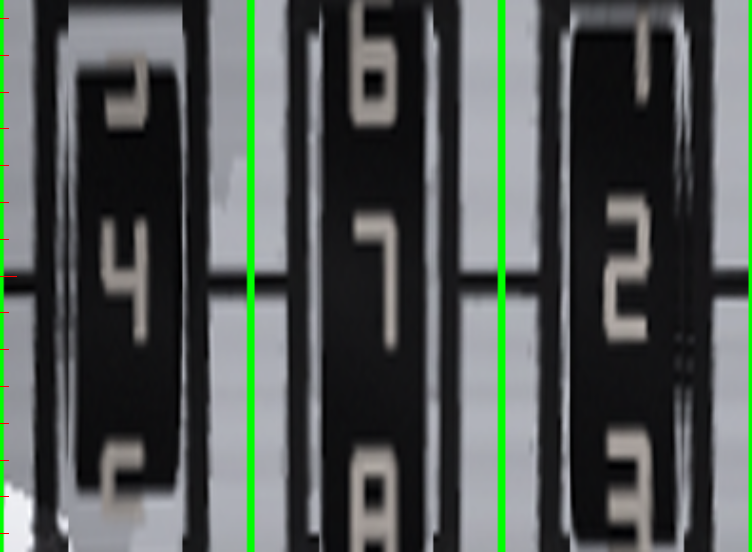

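```bash
python3 - <<'E'
from h import *
z=.131
move_to(W(.02,-.118,.16),O); move_to(W(0,-.118,.15),O); servo_line(W(0,-.118,z),feed=.06); dwell(.1)
b=f(); y=-.118; y0=None; log=[]; ok=False
while state()['time']<57:
    t=0 if y0 is None else y-y0
    st=.001 if y0 is None else (.0005 if t<.0035 else .003 if t<.0155 else .0004)
    y+=st; servo_line(W(0,WY['M']*0+y,z),feed=.025)
    g=f()-b; p=-g[:2]@ey; log.append((round(y*1000,1),round(p,1)))
    if y0 is None and p>1.5: y0=y
    if p>8: ok=True; break
    if y0 and y-y0>.0215: break
    if y>-.075: break
print(log,y0,ok)
servo_line(W(0,y-.006,z),feed=.06); servo_line(W(0,y-.006,.165),feed=.12)
c=snap('wrist');v=c['pixels'];cv2.imwrite('pics/end.png',v[:,:,::-1]); print(state()['time'])
E
```

```text
[(-117.0, np.float64(-0.2)), (-116.0, np.float64(-0.5)), (-115.0, np.float64(-0.2)), (-114.0, np.float64(-0.3)), (-113.0, np.float64(2.3)), (-112.5, np.float64(3.1)), (-112.0, np.float64(2.5)), (-111.5, np.float64(3.5)), (-111.0, np.float64(3.2)), (-110.5, np.float64(2.7)), (-110.0, np.float64(2.1)), (-109.5, np.float64(3.0)), (-106.5, np.float64(0.9)), (-103.5, np.float64(0.7)), (-100.5, np.float64(0.8)), (-97.5, np.float64(0.6)), (-97.1, np.float64(2.2)), (-96.7, np.float64(3.3)), (-96.3, np.float64(2.4)), (-95.9, np.float64(3.4)), (-95.5, np.float64(2.1)), (-95.1, np.float64(3.1)), (-94.7, np.float64(2.7)), (-94.3, np.float64(1.9)), (-93.9, np.float64(2.5)), (-93.5, np.float64(2.6)), (-93.1, np.float64(3.4)), (-92.7, np.float64(7.4)), (-92.3, np.float64(8.2))] -0.11299999999999999 True
48.9917
```

View pics/end.png

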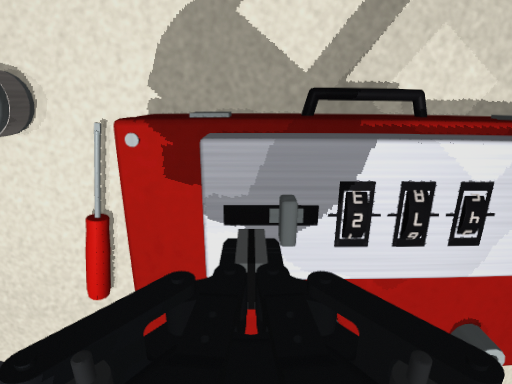

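The picture shows the tab at about (288, 220), moved towards the wheels by about 20 mm. The force rose at the end stop, and the wheels still show 4-7-2.

```bash
python3 -c "
from workcell import *
print(close_job())"
```

```text
the job is handed in; nothing more can be done
None
```

The wheels read 4-7-2 in the camera pictures, the bolt tab was pushed about 20 mm to its end stop and left untouched there, and the job was handed in at about 49 s; no verdict came back. The highest force I read was about 10 N, and I moved nothing else.

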